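# Eject the glaze sample card and hold the clip open around its edge

## Robot

A 6-joint arm with a two-finger parallel gripper is mounted at the origin on the work surface. World frame = base frame: x ahead of the robot, y to its left, z up, the work surface at z = 0. Lengths are in m, angles in degrees, forces in N, time in s.
With the tool pointing down it reaches from about 0.25 to 0.725 m from the base axis. Payload 9.7 kg.
Tool frame: the origin (TCP) lies at the very end of the fingers, on their centre line; the grasp point (between the pads) lies grasp_offset behind it (grasp_offset is the distance from the TCP to the grasp point, in m); z points along the fingers, y is the line along which they close (so a half turn about z gives the same grasp; the last joint's range is limited). The gripper opens to 85 mm and grips with 20 to 120 N. Pads are 22 mm wide; open, the fingers measure 114 mm over their backs; the gripper's body (76 mm by 85 mm) begins 54 mm behind the grasp point. The pads swing forward as they close: fully open they stand 13 mm farther back than shut.
Start: joints at [-63.827, 4.979, 10.078, 95.1, 0, 90], TCP at [0.243, -0.494, 0.194] pointing down, gripper open.
Joint ranges: [-179.16, 179.16], [-48.56, 103.87], [-65.8, 70.77], [-126.05, 130.52], [-82.76, 87.17], [-180, 180]. Speed limits (degrees/s): [127.2, 127.2, 147.25, 180, 180, 180].

## Interface

Orientations are given as [roll, pitch, yaw] about the fixed x, y, z axes, in that order (R = Rz(yaw) Ry(pitch) Rx(roll)).
In Python, from workcell import get_obs, camera, calibration, job_done, recognise, cut_out, mark_of, grasp_offset gives the robot as it stands.
- The arm moves only by the tool servo_tool, never from a script. Its argument "moves" is a list of rows, each a list of 3 entries, a list of its own where there are three numbers: the turn, a rotation vector about the tool's x, y, z in degrees, then the shift along the tool's x, y, z in m, then the opening in per cent of the stroke, from 0 (shut) to 100 (fully open). In form: [[[ax, ay, az], [x, y, z], claw], ...]. A call has 1 to 12 rows; each row shifts and turns the commanded pose from where the row before left it, along the tool's axes as they then stand; what a row does not reach is not made up. A row lasts 1/10 s, in which the tool goes at most 50 mm and 8.59 degrees, less where a joint would pass 70% of its speed; a pose out of reach is approached as far as the arm can. A call is refused whole if a number of a shift passes 0.05 or a number of a turn 8.59, either way. A call with a gripper value outside its range is refused whole. The fingers move at their own pace and stop on an object; "force" is the grip in N (left out, the last holds). Time passes only in rows, so rows that do not move let the fingers close. It gives the time, the measured TCP pose, the force, the opening and the grip force at its end, in the units of the state.
- get_obs(): the state, without advancing time (a new reading comes with each control period).
- camera(name): name is "scene" or "top"; returns (picture, depth): 400x640x3 uint8, red, green, blue; 400x640 float32, m along the optical axis (not along the pixel's ray), 0 where there is no reading.
- calibration(name): a dict with "camera_matrix" (3x3 intrinsics, pixels), "dist" ([k1, k2, p1, p2, k3] as OpenCV has them; the pictures are not rectified), "R" (3x3) and "t" (3): a world point X has camera coordinates R X + t. Camera axes: x right, y down, z forward; pixel columns grow to the right and rows downward; lengths in m; the calibration is good to about 2 mm. A picture is of the moment at which its call begins. calibration takes no time and is no camera call.
- job_done(): hands the job in; it is judged then, once.
Trained networks look in the newest picture that a camera, given by its name, has taken for a name from the list of things; names that differ only in an ending like _2 or _b are one class to them, and where a whole thing is asked for, a point or a joint stands for the part that bears it (a point fixed in the world has none). Each returns a list of dicts, best first, with "score" (0 to 1); they miss things now and then, are a little off and sometimes report something else, mostly with a low value. They report only what shows in the picture. A call takes as long as a camera call. They do not tell look-alikes from the thing itself.
- recognise(name, camera): "xyz" ([x, y, z] in m, in the coordinates of the camera as it stood for that picture, good to about 4 mm: the middle of the surface that is visible of it).
- cut_out(name, camera): "mask" (400x640 bool, what is visible of it).
- mark_of(name, camera): "xyz" ([x, y, z] in m, in the coordinates of the camera as it stood for that picture, good to about 4 mm: a listed point, or the origin of a listed thing).
The state is a dict: "time": time; "q": joint angles; "qd": joint speeds; "joint_efforts": joint torques, N m; "ee_pos": TCP position; "tcp_rot": TCP orientation; "wrist_force": force on the tool from outside, world axes, zero at the start; "torque": the same for the moment, N m; "opening": finger opening in m; "grasp_force": force on a finger pad.
Only numpy, scipy, OpenCV 4.12 (cv2) and the standard library are available. Lean on these libraries where they do the work, as an engineer would, in place of code of your own. Each camera call takes 0.05 s, during which the arm holds its last target. There are 200 camera calls.

## Task

Push the thumb slide of the card case all the way along so that the sample card is driven out, and let the slide spring back. Then take the spring clip off its stand by squeezing its handles, and lower it over the top edge of the part of the card that now stands out of the cover, so that the wide-open jaws hang around the edge, one on each side and well down past it, without touching the card or the case. Finish like that, still holding the clip squeezed open in the gripper; leave the two jars and the cup alone.

Things in the scene. Friction and masses are not known exactly. Their poses are not given: they have to be found in the camera images.
- case: Fixed upright card case. Origin: on the table, on the slot midplane; +x: the way the card comes out; z up. White cover x = -75 to +50 mm, 31 mm wide, 96 mm high. Slot 7 mm wide, floor 6 mm up; beyond the cover it is open above, between rails 26 mm high (19 mm over both), to an end stop 30 mm high with its face at x = 117. Base plate 90 mm wide, 6 thick, x = -85 to 130.
- ejector (a joint): Thumb slide in a slit of the case's roof, along the case's +x: 0 = at rest, 0.052 m = fully pushed (hard stop). Its spring resists with 2.4 N at rest to 6.6 N fully pushed and returns it when let go. It pushes the rear end of the card ahead of it; the card stays where it was pushed.
- thumb (a point): Centre of the rear (-x of the case) face of the slide's black thumb block, moving with it. Block: 16 mm along the case's x, 34 mm across, 26 mm high (97 to 123 mm above the table). The space behind it over the roof is clear.
- card: Loose stiff brown card with glaze swatches, upright in the slot: 100 (x) x 5 (y) x 80 (z) mm, about 60 g. Origin: middle of its lower edge; x as the case's x; top edge at z = 80. Starts covered, origin within 4 mm of the case's x = 0; once fully ejected its origin is 43 to 66 mm along the case's x and its front end stands that far out of the cover.
- stand: Fixed clip stand: plywood base 80 x 80 x 14 mm with an upright metal fin 50 mm long (x), 5 mm thick (y), its top 70 mm above the table. Origin: on the table under the fin's centre, z up.
- clip: Loose dark steel spring clip, about 55 g, astride the stand's fin, handles up, jaws down. Origin: middle of its pin's axis (pin 12 mm diameter, 30 mm long along x, resting on the fin's top); y: the way handles and jaws spread, across the fin; z up. Each handle ends in a round bar, 8 mm diameter, 24 mm long along x, at y = +-24, z = 44 mm (56 mm over both bars).
- clip_a (a joint): Opening angle of each clip arm (both mirror). Squeezing the handle bars together opens the jaws, as a clothes peg. -0.04 rad = shut; about -0.01 on the fin; 0 = jaw faces 6 mm apart; 0.30 = open stop, faces 28 mm apart, bars at z = 49 and 29 mm over both. About 7 N of grip holds it fully open; 15 to 20 N is firm and does no harm.
- jaw_a (a point): Middle of the inner face of the jaw on the clip's +y side, 38 mm below the pin axis (37 when fully open); the jaw is 24 mm wide along x and ends 4 mm lower.
- jaw_b (a point): The same on the jaw of the clip's -y side.
- jar1: Bystander: closed white glaze jar, 52 mm diameter, 68 mm high, loose. Origin: centre of its underside.
- jar2: Bystander: a second jar like it.
- cup: Bystander: open terracotta cup, 72 mm diameter, 70 mm high, loose. Origin: centre of its underside.
Not all that is in view belongs to the job. What is shaped like the stand but green is not meant.

How it is judged:
By the outcome, as a careful person would: the job done as asked, in the order asked, and still so for the second after the job is handed in, while the arm keeps its last pose, push and grip.
It also fails if it takes over 54 s, if anything falls off the work surface, if the arm or the gripper's body presses on something with over 40 N, if the wrist force passes 120 N, or if a joint passes its speed limit or range.

## Working session

There is one attempt and no reset: what is moved stays moved. The work goes in short steps, Python scripts to look and compute and a tool call to move; the robot and the scene stay as the last step left them, time stands still between calls to the robot, and variables do not carry over. Pictures are saved under pics/ and viewed, at most 10 in all, crops included, and the job is handed in when it is done.

Besides the shell and the picture viewer there is one more tool, called by a JSON object that holds its "method" and its "body", one argument or row to a line. servo_tool: Moves the arm, as the interface text tells. Its arguments: {"type":"object","properties":{"moves":{"type":"array"},"force":{"type":"number"}},"required":["moves"]}

```bash
mkdir -p pics; cat > h.py <<'E'
import numpy as np,cv2
from workcell import *
from scipy.spatial.transform import Rotation as Ro
def w(xyz,cam):
    c=calibration(cam); return np.array(c["R"]).T@(np.array(xyz)-np.array(c["t"]))
def px(X,cam):
    c=calibration(cam); R=np.array(c["R"]);
    return cv2.projectPoints(np.array(X,float).reshape(-1,3),cv2.Rodrigues(R)[0],np.array(c["t"],float),np.array(c["camera_matrix"]),np.array(c["dist"],float))[0].reshape(-1,2)
def cloud(d,cam):
    c=calibration(cam);v,u=np.mgrid[:400,:640]
    p=cv2.undistortPoints(np.stack([u,v],-1).reshape(-1,1,2).astype(float),np.array(c["camera_matrix"]),np.array(c["dist"],float)).reshape(400,640,2)
    P=np.dstack([p,np.ones((400,640))])*d[...,None]
    return (P-np.array(c["t"]))@np.array(c["R"])
E
python3 - <<'E'
from h import *
ims=[]
for cam in("scene","top"):
    i,d=camera(cam); cv2.imwrite(f"pics/{cam}0.png",i[...,::-1])
    for n in("case","thumb","card","stand","clip","jaw_a","jar1","cup"):
        print(cam,n,[(np.round(w(r["xyz"],cam),3).tolist(),round(r["score"],2),px(w(r["xyz"],cam),cam).round().tolist()[0]) for r in mark_of(n,cam)[:3]])
o=get_obs();print(o,grasp_offset)
E
```

```text
scene case [([0.574, -0.19, -0.003], 0.9, [241.0, 244.0]), ([0.752, -0.208, 0.004], 0.37, [253.0, 305.0])]
scene thumb [([0.568, -0.118, 0.107], 0.53, [266.0, 203.0]), ([0.754, -0.212, 0.001], 0.37, [252.0, 307.0]), ([0.767, -0.017, 0.001], 0.28, [339.0, 285.0])]
scene card []
scene stand [([0.534, 0.168, 0.001], 0.59, [369.0, 196.0]), ([0.368, 0.188, -0.004], 0.58, [350.0, 158.0])]
scene clip [([0.53, 0.165, 0.076], 0.79, [370.0, 174.0])]
scene jaw_a [([0.525, 0.162, 0.038], 0.6, [367.0, 184.0]), ([0.533, 0.169, 0.035], 0.57, [371.0, 186.0]), ([0.75, -0.213, 0.0], 0.52, [251.0, 306.0])]
scene jar1 [([0.75, 0.214, 0.0], 0.93, [426.0, 251.0]), ([0.751, -0.213, 0.001], 0.82, [251.0, 306.0]), ([0.574, -0.188, -0.002], 0.27, [242.0, 243.0])]
scene cup [([0.771, -0.013, -0.002], 0.67, [341.0, 287.0])]
top case [([0.57, -0.184, 0.003], 0.77, [409.0, 207.0]), ([0.57, -0.191, 0.005], 0.2, [412.0, 206.0])]
top thumb [([0.566, -0.118, 0.113], 0.5, [386.0, 201.0])]
top card [([0.569, -0.191, 0.005], 0.53, [413.0, 207.0])]
top stand [([0.531, 0.167, 0.001], 0.77, [246.0, 235.0]), ([0.556, 0.024,
[... 339 characters left out ...]
1, [222.0, 139.0])]
{'time': 0.9, 'q': array([-6.38275677e+01,  4.97600964e+00,  1.00784557e+01,  9.50981217e+01,
        1.94377025e-04,  8.99991405e+01]), 'qd': array([ 0.02081944, -0.04742004,  0.07032787, -0.06723412, -0.01744118,
        0.04575857]), 'joint_efforts': array([-9.54908755e-04, -5.20095849e+01,  4.64858365e+01,  1.38662555e-03,
       -1.67611495e-05,  1.55503369e-05]), 'ee_pos': array([ 0.24259509, -0.49361524,  0.19401406]), 'tcp_rot': array([ 1.79995676e+02, -1.94312155e-04,  2.61732918e+01]), 'wrist_force': array([-0.26278519,  0.31090051,  0.34136904]), 'torque': array([-0.05811868,  0.01237856,  0.01536666]), 'grasp_force': 0.0, 'opening': 0.08533029072172232} 0.0187
```

View pics/scene0.png

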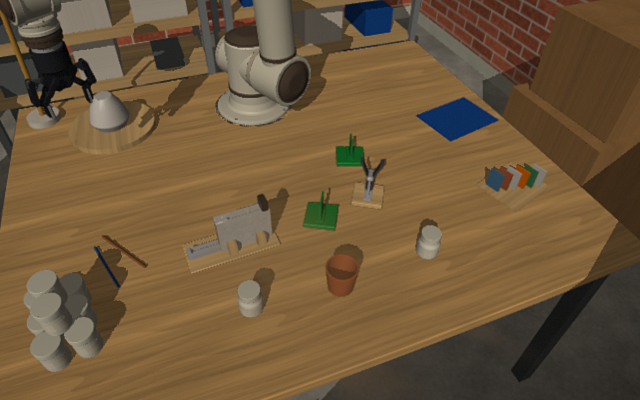

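View pics/top0.png

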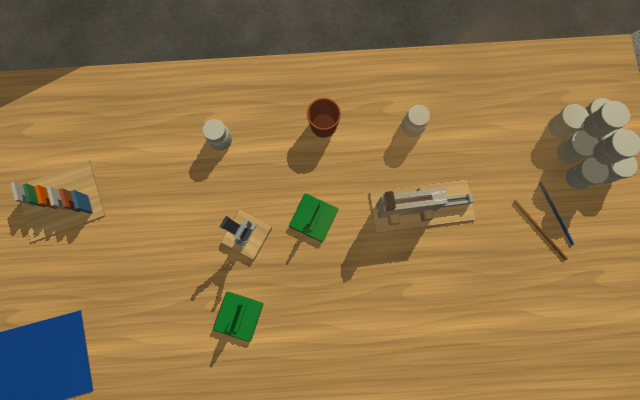

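The scene picture shows the case at (232,237) with its black thumb block at (264,202). The clip is on the plywood stand at (369,185). The two green look-alikes are at (349,155) and (321,214), and since the plywood one carries the clip, that is the one meant. Next I measure the orientations and confirm with a crop.

```bash
python3 - <<'E'
from h import *
it,d=camera("top"); P=cloud(d,"top")
is_,ds=camera("scene"); Q=cloud(ds,"scene")
A=np.vstack([P[d>0],Q[ds>0]])
def sel(x0,x1,y0,y1,z0,z1,S): return S[(S[:,0]>x0)&(S[:,0]<x1)&(S[:,1]>y0)&(S[:,1]<y1)&(S[:,2]>z0)&(S[:,2]<z1)]
for nm,S in(("top",P[d>0]),("scene",Q[ds>0])):
  for lab,b in(("roof",(.5,.65,-.3,-.08,.088,.1)),("thumb",(.5,.65,-.2,-.06,.104,.13)),("thumbtop",(.5,.65,-.2,-.06,.118,.13)),("rail",(.5,.65,-.33,-.2,.02,.035)),("plate",(.48,.68,-.36,-.06,.003,.009)),("standbase",(.45,.6,.1,.23,.009,.018)),("bars",(.45,.6,.1,.23,.108,.13)),("pin",(.45,.6,.1,.23,.06,.085)),("cup",(.68,.83,-.08,.05,.02,.08)),("green",(.5,.61,-.03,.07,.03,.08))):
    s=sel(*b,S)
    if len(s)<5: print(nm,lab,len(s));continue
    r=cv2.minAreaRect(s[:,:2].astype(np.float32))
    print(nm,lab,len(s),np.round(r[0],4),np.round(r[1],4),round(r[2],1),"z",np.percentile(s[:,2],[5,50,95]).round(4))
a=cv2.resize(it[180:280,200:280],None,fx=5,fy=5,interpolation=2);b=cv2.resize(it[165:245,360:485],None,fx=3,fy=3,interpolation=2)
c=cv2.resize(is_[150:215,335:400],None,fx=5,fy=5,interpolation=2)
H=np.zeros((580,800,3),np.uint8);H[:500,:400]=a;H[:240,400:775]=b;H[250:575,400:725]=c
cv2.imwrite("pics/crop1.png",H[...,::-1])
E
```

```text
top roof 749 [ 0.5686 -0.1765] [0.0315 0.126 ] 3.4 z [0.0896 0.0956 0.0983]
top thumb 191 [ 0.5653 -0.1249] [0.034  0.0186] 4.3 z [0.1102 0.1218 0.125 ]
top thumbtop 162 [ 0.5653 -0.1247] [0.0341 0.018 ] 3.0 z [0.1189 0.1221 0.1252]
top rail 267 [ 0.5725 -0.2583] [0.0676 0.1117] 1.6 z [0.0223 0.0269 0.0346]
top plate 2231 [ 0.5794 -0.2101] [0.1977 0.2996] 0.2 z [0.0033 0.0056 0.0082]
top standbase 987 [0.532  0.1649] [0.0796 0.0797] 58.5 z [0.0113 0.014  0.0167]
top bars 150 [0.5305 0.1662] [0.057  0.0238] 58.2 z [0.1103 0.1225 0.125 ]
top pin 171 [0.5324 0.1655] [0.0174 0.0495] 60.3 z [0.0682 0.0806 0.084 ]
top cup 692 [ 0.7672 -0.0129] [0.069  0.0709] 85.7 z [0.0243 0.0548 0.0712]
top green 108 [0.5595 0.0218] [0.0053 0.0498] 60.9 z [0.0363 0.0685 0.0714]
scene roof 567 [ 0.5708 -0.1774] [0.035 0.126] 3.1 z [0.0889 0.094  0.0966]
scene thumb 129 [ 0.5691 -0.1262] [0.0367 0.0186] 3.5 z [0.1066 0.1195 0.123 ]
scene thumbtop 75 [ 0.5687 -0.1267] [0.0356 0.0169] 5.3 z [0.119  0.1209 0.1233]
scene rail 354 [ 0.5764 -0.2565] [0.1166 0.0446] 78.2 z [0.0209 0.0257 0.0337]
scene plate 1179 [ 0.6119 -0.2218] [0.2823 0.1777] 69.9 z [0.0033 0.0054 0.0082]
scene standbase 509 [0.5356 0.1622] [0.0772 0.0828] 58.3 z [0.01   0.0121 0.0165]
scene bars 70 [0.5333 0.1635] [0.0546 0.0261] 58.5 z [0.1104 0.1199 0.1233]
scene pin 94 [0.5371 0.1627] [0.0202 0.0441] 48.3 z [0.0635 0.0777 0.0817]
scene cup 877 [ 0.7686 -0.0142] [0.0693 0.0692] 9.0 z [0.0232 0.0511 0.0698]
scene green 73 [0.5624 0.0204] [0.0055 0.0514] 61.2 z [0.0345 0.063  0.0696]
```

View pics/crop1.png

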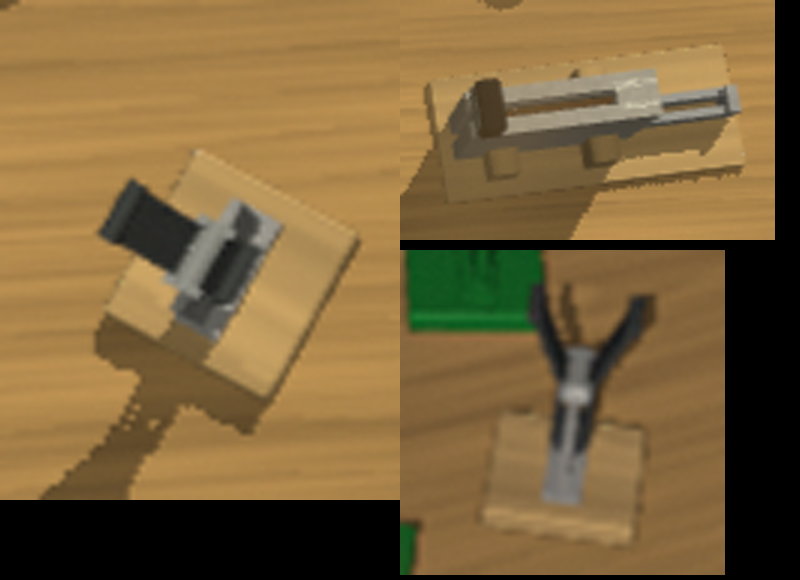

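The crop shows the clip astride the plywood stand's fin, so this is the one meant. The case's thumb block is at the left (rear) end and the end stop at the right. Case +x is about −86.7° in world, and the clip's y axis is at about 58.5°. I will use tool yaw 93.3° for the push and the placing, and 148.5° for the grasp.

{"method": "servo_tool", "body": {
  "moves": [
    [[0, 0, -8.39], [0, 0, 0], 0],
    [[0, 0, -8.39], [0, 0, 0], 0],
    [[0, 0, -8.39], [0, 0, 0], 0],
    [[0, 0, -8.39], [0, 0, 0], 0],
    [[0, 0, -8.39], [0, 0, 0], 0],
    [[0, 0, -8.39], [0, 0, 0], 0],
    [[0, 0, -8.39], [0, 0, 0], 0],
    [[0, 0, -8.39], [0, 0, 0], 0]
  ],
  "force": 30
}}

```text
time: 1.8
ee_pos: [0.2426, -0.4936, 0.194]
tcp_rot: [-180.0, 0.0, 93.6]
wrist_force: [-0.2, 0.2, 0.5]
opening: 0.0001
grasp_force: 0.0
```

{"method": "servo_tool", "body": {
  "moves": [
    [[0, 0, 0], [0.0316, 0.0287, 0], 0],
    [[0, 0, 0], [0.0316, 0.0287, 0], 0],
    [[0, 0, 0], [0.0316, 0.0287, 0], 0],
    [[0, 0, 0], [0.0316, 0.0287, 0], 0],
    [[0, 0, 0], [0.0316, 0.0287, 0], 0],
    [[0, 0, 0], [0.0316, 0.0287, 0], 0],
    [[0, 0, 0], [0.0316, 0.0287, 0], 0],
    [[0, 0, 0], [0.0316, 0.0287, 0], 0],
    [[0, 0, 0], [0.0316, 0.0287, 0], 0],
    [[0, 0, 0], [0.0316, 0.0287, 0], 0],
    [[0, 0, 0], [0.0316, 0.0287, 0], 0],
    [[0, 0, 0], [0.0316, 0.0287, 0], 0]
  ]
}}

```text
time: 3.0
ee_pos: [0.5656, -0.0936, 0.1941]
tcp_rot: [180.0, 0.0, 93.3]
wrist_force: [0.7, -1.1, 0.6]
opening: 0.0001
grasp_force: 0.0
```

{"method": "servo_tool", "body": {
  "moves": [
    [[0, 0, 0], [0, 0, 0.03], 0],
    [[0, 0, 0], [0, 0, 0.03], 0],
    [[0, 0, 0], [0, 0, 0.02], 0],
    [[0, 0, 0], [0, 0, 0.007], 0],
    [[0, 0, 0], [-0.006, 0, 0], 0],
    [[0, 0, 0], [-0.006, 0, 0], 0],
    [[0, 0, 0], [-0.006, 0, 0], 0],
    [[0, 0, 0], [0, 0, 0], 0]
  ]
}}

```text
time: 3.8
ee_pos: [0.5662, -0.1144, 0.1081]
tcp_rot: [179.9, 0.0, 93.2]
wrist_force: [-0.6, -0.6, 0.7]
opening: -0.0
grasp_force: 0.0
```

{"method": "servo_tool", "body": {
  "moves": [
    [[0, 0, 0], [-0.006, 0, 0], 0],
    [[0, 0, 0], [-0.006, 0, 0], 0],
    [[0, 0, 0], [0, 0, 0], 0]
  ]
}}

```text
time: 4.1
ee_pos: [0.5664, -0.126, 0.1071]
tcp_rot: [180.0, 0.0, 93.3]
wrist_force: [-0.1, -0.1, -0.4]
opening: -0.0002
grasp_force: 0.0
```

```bash
python3 - <<'E'
from h import *
i,d=camera("scene");t,dt=camera("top");P=cloud(dt,"top")
s=P[(dt>0)];s=s[(s[:,0]>.52)&(s[:,0]<.62)&(s[:,1]>-.25)&(s[:,1]<-.05)&(s[:,2]>.11)&(s[:,2]<.13)]
print(len(s),s[:,:].min(0),s.max(0)); print(get_obs()["ee_pos"],get_obs()["wrist_force"])
cv2.imwrite("pics/p1.png",np.hstack([cv2.resize(i[140:260,190:300],None,fx=4,fy=4),cv2.resize(t[150:250,350:430],None,fx=4,fy=4.8)])[...,::-1])
E
```

```text
60 [ 0.54829448 -0.1256563   0.11000598] [ 0.57922634 -0.11482849  0.12514305]
[ 0.56636212 -0.12536291  0.10697308] [ 0.09694869 -0.20389354 -0.48475292]
```

View pics/p1.png

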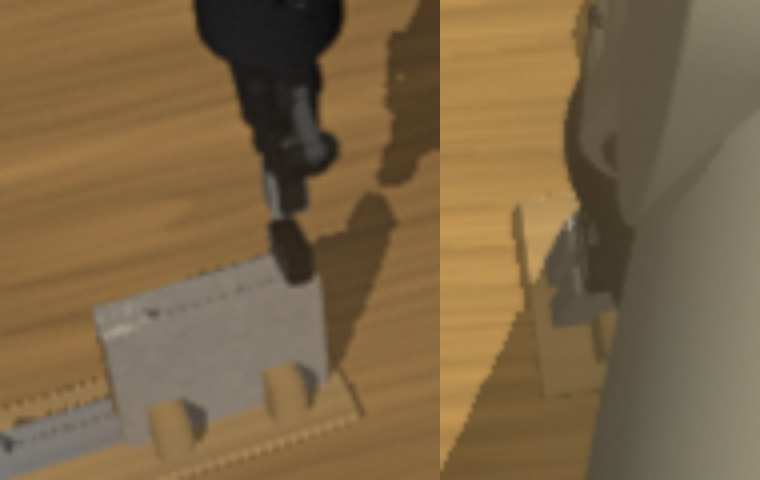

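The scene crop shows the block still at the cover's rear end (crop 290,250). The finger tip appears right above or behind it (crop 285,215), and there is no contact force. I'll check this geometrically.

```bash
python3 - <<'E'
from h import *
i,d=camera("scene");Q=cloud(d,"scene")
p=px([[.5664,-.1254,.107],[.567,-.1175,.123],[.567,-.1175,.097],[.567,-.1335,.123]],"scene");print(p.round(1), ((p-[190,140])*4).round())
# profile of points near the column
for v in range(175,218,3):
    print(v,[ (np.round(Q[v,u],3).tolist(),i[v,u].tolist()) for u in (257,262,267)])
print([(np.round(w(r["xyz"],"scene"),3),r["score"]) for r in mark_of("thumb","scene")[:2]])
E
```

```text
[[262.8 202.9]
 [265.8 197.2]
 [266.5 205.3]
 [258.9 198.9]] [[291. 251.]
 [303. 229.]
 [306. 261.]
 [276. 236.]]
175 [([1.296, -0.286, 0.852], [39, 34, 29]), ([0.611, -0.132, 0.231], [59, 55, 50]), ([0.621, -0.124, 0.237], [70, 67, 63])]
178 [([0.581, -0.136, 0.199], [38, 32, 28]), ([0.619, -0.134, 0.23], [40, 35, 29]), ([0.626, -0.125, 0.234], [68, 65, 62])]
181 [([0.577, -0.136, 0.187], [38, 33, 28]), ([0.617, -0.134, 0.22], [39, 33, 26]), ([0.63, -0.127, 0.229], [41, 36, 30])]
184 [([0.571, -0.135, 0.173], [92, 90, 84]), ([0.617, -0.135, 0.212], [38, 31, 23]), ([0.599, -0.12, 0.192], [93, 74, 51])]
187 [([0.569, -0.135, 0.162], [85, 81, 76]), ([0.582, -0.127, 0.171], [43, 36, 30]), ([0.575, -0.115, 0.16], [109, 88, 62])]
190 [([0.566, -0.135, 0.15], [89, 82, 73]), ([0.581, -0.128, 0.161], [45, 38, 30]), ([0.574, -0.115, 0.151], [92, 75, 57])]
193 [([0.419, -0.106, -0.002], [135, 104, 66]), ([0.58, -0.128, 0.152], [59, 51, 43]), ([0.427, -0.081, -0.002], [135, 103, 62])]
196 [([0.549, -0.133, 0.115], [67, 53, 36]), ([0.559, -0.124, 0.122], [43, 33, 24]), ([0.438, -0.084, -0.002], 
[... 263 characters left out ...]
3])]
205 [([0.556, -0.137, 0.095], [138, 128, 114]), ([0.583, -0.131, 0.117], [51, 40, 29]), ([0.583, -0.12, 0.114], [53, 44, 34])]
208 [([0.563, -0.139, 0.092], [131, 121, 107]), ([0.584, -0.132, 0.109], [49, 39, 29]), ([0.583, -0.12, 0.104], [51, 42, 31])]
211 [([0.575, -0.142, 0.095], [133, 123, 108]), ([0.581, -0.132, 0.097], [103, 93, 81]), ([0.583, -0.121, 0.095], [138, 126, 111])]
214 [([0.584, -0.145, 0.094], [132, 122, 107]), ([0.583, -0.133, 0.089], [130, 120, 106]), ([0.585, -0.122, 0.087], [132, 121, 107])]
217 [([0.583, -0.146, 0.085], [130, 121, 106]), ([0.582, -0.134, 0.079], [132, 122, 107]), ([0.583, -0.122, 0.076], [132, 121, 106])]
[(array([ 0.569, -0.118,  0.107]), 0.65)]
```

The depth shows the fingers' visible end at about z 0.145, over the block, although the TCP reads 0.107. I'll back off and measure the true finger end in the clear.

{"method": "servo_tool", "body": {
  "moves": [
    [[0, 0, 0], [0.02, 0, 0], 0],
    [[0, 0, 0], [0.025, 0, 0], 0],
    [[0, 0, 0], [0, 0, 0], 0]
  ]
}}

```text
time: 4.6
ee_pos: [0.5636, -0.0781, 0.1071]
tcp_rot: [180.0, -0.0, 93.4]
wrist_force: [-0.2, -0.7, -0.1]
opening: 0.0001
grasp_force: 0.0
```

```bash
python3 - <<'E'
from h import *
i,d=camera("scene");Q=cloud(d,"scene");o=get_obs();print(o["ee_pos"],o["q"].round(2),o["tcp_rot"])
m=(d>0)&(abs(Q[...,0]-.566)<.06)&(Q[...,1]>-.125)&(Q[...,1]<-.04)&(Q[...,2]>.03)&(Q[...,2]<.26)
s=Q[m]
for z in np.arange(.03,.25,.008):
    k=s[(s[:,2]>z)&(s[:,2]<z+.008)]
    if len(k): print(round(z,3),len(k),k.min(0).round(3),k.max(0).round(3))
p=px(o["ee_pos"],"scene")[0];print(p)
c=i[130:270,200:320].copy();cv2.circle(c,tuple((p-[200,130]).round().astype(int).tolist()),1,(255,0,0),-1)
cv2.imwrite("pics/p2.png",cv2.resize(c,None,fx=4,fy=4)[...,::-1])
E
```

```text
[ 0.56379298 -0.07914321  0.10708848] [-7.99  6.73  2.36 85.62  0.   78.6 ] [ 1.79990961e+02 -2.37548388e-03  9.34091973e+01]
0.03 10 [ 0.579 -0.124  0.031] [ 0.584 -0.115  0.037]
0.038 13 [ 0.58  -0.124  0.039] [ 0.584 -0.113  0.046]
0.046 10 [ 0.58  -0.124  0.048] [ 0.584 -0.114  0.053]
0.054 8 [ 0.581 -0.123  0.054] [ 0.583 -0.116  0.062]
0.062 11 [ 0.579 -0.125  0.062] [ 0.585 -0.115  0.069]
0.07 12 [ 0.58  -0.125  0.07 ] [ 0.584 -0.114  0.077]
0.078 14 [ 0.58  -0.125  0.079] [ 0.584 -0.114  0.086]
0.086 11 [ 0.576 -0.124  0.087] [ 0.583 -0.114  0.093]
0.094 8 [ 0.581 -0.124  0.094] [ 0.585 -0.116  0.101]
0.102 7 [ 0.582 -0.123  0.102] [ 0.585 -0.118  0.11 ]
0.11 12 [ 0.558 -0.125  0.111] [ 0.586 -0.117  0.118]
0.118 33 [ 0.549 -0.125  0.118] [ 0.585 -0.118  0.124]
0.142 11 [ 0.561 -0.088  0.143] [ 0.573 -0.068  0.15 ]
0.15 29 [ 0.563 -0.089  0.15 ] [ 0.58  -0.067  0.158]
0.158 30 [ 0.565 -0.089  0.158] [ 0.582 -0.067  0.166]
0.166 24 [ 0.558 -0.089  0.166] [ 0.58  -0.071  0.173]
0.174 8 [ 0.559 -0.089  0.174] [ 0.576 -0.086  0.18 ]
0.182 17 [ 0.538 -0.092  0.182] [ 0.594 -0.075  0.19 ]
0.19 42 [ 0.534 -0.093  0.19 ] [ 0.602 -0.064  0.198]
0.198 17 [ 0.53  -0.092  0.198] [ 0.604 -0.063  0.206]
0.206 62 [ 0.519 -0.096  0.206] [ 0.614 -0.064  0.214]
0.214 44 [ 0.52  -0.096  0.214] [ 0.621 -0.06   0.222]
0.222 51 [ 0.554 -0.096  0.222] [ 0.626 -0.06   0.23 ]
0.23 95 [ 0.557 -0.097  0.23 ] [ 0.626 -0.057  0.238]
0.238 78 [ 0.55  -0.099  0.238] [ 0.625 -0.058  0.246]
0.246 81 [ 0.56  -0.098  0.246] [ 0.612 -0.058  0.254]
[281.8611206  197.19016046]
```

View pics/p2.png

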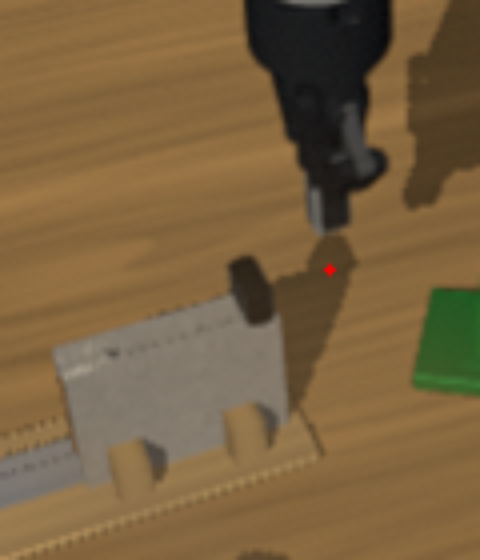

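The picture shows the finger end at about crop (330,228), 40 px above the red projection of the reported TCP. The real finger end is therefore about 36 mm higher than reported (z 0.143 against 0.107), and the block is untouched. I'll allow for this 36 mm offset from here on.

{"method": "servo_tool", "body": {
  "moves": [
    [[0, 0, 0], [0, 0, 0.02], 0],
    [[0, 0, 0], [0, 0, 0.017], 0],
    [[0, 0, 0], [-0.01, 0, 0], 0],
    [[0, 0, 0], [-0.01, 0, 0], 0],
    [[0, 0, 0], [-0.006, 0, 0], 0],
    [[0, 0, 0], [0, 0, 0], 0],
    [[0, 0, 0], [-0.004, 0, 0], 0],
    [[0, 0, 0], [-0.004, 0, 0], 0],
    [[0, 0, 0], [-0.004, 0, 0], 0],
    [[0, 0, 0], [0, 0, 0], 0]
  ]
}}

```text
time: 5.65
ee_pos: [0.5662, -0.1185, 0.0702]
tcp_rot: [180.0, -0.0, 93.3]
wrist_force: [0.8, 3.8, 2.5]
opening: 0.0002
grasp_force: 1.6
```

{"method": "servo_tool", "body": {
  "moves": [
    [[0, 0, 0], [-0.006, 0, 0], 0],
    [[0, 0, 0], [-0.006, 0, 0], 0],
    [[0, 0, 0], [-0.006, 0, 0], 0],
    [[0, 0, 0], [-0.006, 0, 0], 0],
    [[0, 0, 0], [-0.006, 0, 0], 0],
    [[0, 0, 0], [-0.004, 0, 0], 0],
    [[0, 0, 0], [-0.002, 0, 0], 0],
    [[0, 0, 0], [0, 0, 0], 0]
  ]
}}

```text
time: 6.45
ee_pos: [0.5684, -0.1541, 0.0702]
tcp_rot: [180.0, -0.0, 93.3]
wrist_force: [2.4, 6.2, 3.3]
opening: -0.0004
grasp_force: 3.1
```

{"method": "servo_tool", "body": {
  "moves": [
    [[0, 0, 0], [-0.002, 0, 0], 0],
    [[0, 0, 0], [-0.001, 0, 0], 0],
    [[0, 0, 0], [0, 0, 0], 0]
  ]
}}

```text
time: 6.75
ee_pos: [0.5686, -0.1568, 0.0702]
tcp_rot: [180.0, -0.1, 93.3]
wrist_force: [1.7, 6.2, 2.9]
opening: -0.0001
grasp_force: 3.2
```

{"method": "servo_tool", "body": {
  "moves": [
    [[0, 0, 0], [-0.001, 0, 0], 0],
    [[0, 0, 0], [-0.001, 0, 0], 0],
    [[0, 0, 0], [0, 0, 0], 0]
  ]
}}

```text
time: 7.05
ee_pos: [0.5687, -0.1587, 0.0702]
tcp_rot: [180.0, -0.1, 93.3]
wrist_force: [1.9, 6.7, 2.9]
opening: -0.0
grasp_force: 3.3
```

{"method": "servo_tool", "body": {
  "moves": [
    [[0, 0, 0], [-0.001, 0, 0], 0],
    [[0, 0, 0], [-0.001, 0, 0], 0],
    [[0, 0, 0], [0, 0, 0], 0]
  ]
}}

```text
time: 7.35
ee_pos: [0.5687, -0.1594, 0.0702]
tcp_rot: [180.0, -0.2, 93.4]
wrist_force: [1.4, 13.4, 4.7]
opening: -0.0001
grasp_force: 6.7
```

Hard stop reached (13 N). Retreating so the slide springs back, then lifting.

{"method": "servo_tool", "body": {
  "moves": [
    [[0, 0, 0], [0.012, 0, 0], 0],
    [[0, 0, 0], [0.015, 0, 0], 0],
    [[0, 0, 0], [0.015, 0, 0], 0],
    [[0, 0, 0], [0.02, 0, 0], 0],
    [[0, 0, 0], [0.02, 0, 0], 0],
    [[0, 0, 0], [0, 0, -0.03], 0],
    [[0, 0, 0], [0, 0, -0.045], 0],
    [[0, 0, 0], [0, 0, -0.045], 0],
    [[0, 0, 0], [0, 0, 0], 100]
  ]
}}

```text
time: 8.25
ee_pos: [0.5654, -0.0796, 0.1963]
tcp_rot: [179.5, 0.2, 93.3]
wrist_force: [-0.7, -0.8, -0.1]
opening: 0.0132
grasp_force: 0.0
```

{"method": "servo_tool", "body": {
  "moves": [
    [[0, 0, -7.9], [0, 0, 0], 100],
    [[0, 0, -7.9], [0, 0, 0], 100],
    [[0, 0, -7.9], [0, 0, 0], 100],
    [[0, 0, -7.9], [0, 0, 0], 100],
    [[0, 0, -7.9], [0, 0, 0], 100],
    [[0, 0, -7.9], [0, 0, 0], 100],
    [[0, 0, -7.9], [0, 0, 0], 100],
    [[0, 0, 0], [0, 0, 0], 100]
  ]
}}

```text
time: 9.05
ee_pos: [0.5633, -0.0793, 0.1893]
tcp_rot: [-179.9, -0.0, 148.7]
wrist_force: [-0.7, 0.4, 0.8]
opening: 0.0855
grasp_force: 0.0
```

```bash
python3 - <<'E'
from h import *
i,d=camera("scene");Q=cloud(d,"scene");t,dt=camera("top");P=cloud(dt,"top");o=get_obs();print(o["time"],o["ee_pos"],o["q"].round(1),o["tcp_rot"].round(1))
print([(np.round(w(r["xyz"],c),3),round(r["score"],2)) for c in("scene","top") for r in mark_of("card",c)[:1]+mark_of("thumb",c)[:1]])
a=np.radians(3.3);ex=np.array([np.sin(a),-np.cos(a)]);ey=np.array([np.cos(a),np.sin(a)]);O=np.array([.5703,-.1895])
for nm,S in(("top",P[dt>0]),("scene",Q[d>0])):
    L=np.c_[(S[:,:2]-O)@ex,(S[:,:2]-O)@ey,S[:,2]]
    k=L[(L[:,0]>.055)&(L[:,0]<.125)&(abs(L[:,1])<.02)&(L[:,2]>.045)&(L[:,2]<.1)]
    print(nm,"card",len(k),k.min(0).round(4),k.max(0).round(4))
    e=k[k[:,2]>.081];print(len(e),np.median(e,0).round(4),np.percentile(e,[3,97],axis=0).round(4).tolist())
    b=L[(L[:,0]>-.1)&(L[:,0]<.06)&(abs(L[:,1])<.025)&(L[:,2]>.106)&(L[:,2]<.13)]
    if len(b):print("block x",np.percentile(b[:,0],[2,98]).round(4))
    r=L[(L[:,0]>-.08)&(L[:,0]<.055)&(abs(L[:,1])<.03)&(L[:,2]>.093)&(L[:,2]<.1)];print("roof y",np.percentile(r,[2,50,98],axis=0).round(4)[:,1])
cv2.imwrite("pics/c2.png",np.hstack([cv2.resize(i[170:280,160:310],None,fx=2.6,fy=2.6),cv2.resize(t[150:260,350:500],None,fx=2.6,fy=2.6)])[...,::-1])
E
```

```text
9.15 [ 0.56348586 -0.07928941  0.18954458] [-8.   7.6 12.4 94.9 -0.  23.7] [-179.9   -0.   148.4]
[(array([ 0.572, -0.236,  0.   ]), 0.74), (array([ 0.57 , -0.117,  0.106]), 0.5), (array([ 0.769, -0.013, -0.003]), 0.41)]Traceback (most recent call last):
  File "<stdin>", line 8, in <module>
    return umr_minimum(a, axis, None, out, keepdims, initial, where)
ValueError: zero-size array to reduction operation minimum which has no identity
```

{"method": "servo_tool", "body": {
  "moves": [
    [[0, 0, 0], [0.0256, 0.0319, 0], 100],
    [[0, 0, 0], [0.0256, 0.0319, 0], 100],
    [[0, 0, 0], [0.0256, 0.0319, 0], 100],
    [[0, 0, 0], [0.0256, 0.0319, 0], 100],
    [[0, 0, 0], [0.0256, 0.0319, 0], 100],
    [[0, 0, 0], [0.0256, 0.0319, 0], 100],
    [[0, 0, 0], [0, 0, 0], 100]
  ]
}}

```text
time: 10.05
ee_pos: [0.5315, 0.1681, 0.1898]
tcp_rot: [180.0, -0.0, 148.8]
wrist_force: [0.0, -0.8, -0.1]
opening: 0.0852
grasp_force: 0.0
```

```bash
cat > m.py <<'E'
from h import *
i,d=camera("scene");Q=cloud(d,"scene");t,dt=camera("top");P=cloud(dt,"top");o=get_obs();print(o["time"],o["ee_pos"],o["q"].round(1),o["tcp_rot"].round(1))
a=np.radians(3.3);ex=np.array([np.sin(a),-np.cos(a)]);ey=np.array([np.cos(a),np.sin(a)]);O=np.array([.5703,-.1895])
for nm,S in(("top",P[dt>0]),("scene",Q[d>0])):
    L=np.c_[(S[:,:2]-O)@ex,(S[:,:2]-O)@ey,S[:,2]]
    for lab,x0,x1,z0,z1 in(("card",.055,.125,.045,.1),("edge",.055,.125,.081,.1),("block",-.1,.06,.106,.13),("roof",-.08,.055,.092,.1)):
        k=L[(L[:,0]>x0)&(L[:,0]<x1)&(abs(L[:,1])<.03)&(L[:,2]>z0)&(L[:,2]<z1)]
        if len(k): print(nm,lab,len(k),np.percentile(k,[2,50,98],axis=0).round(4).tolist())
E
cat > m2.py <<'E'
from m import *
cv2.imwrite("pics/c2.png",np.hstack([cv2.resize(i[100:280,200:420],None,fx=1.8,fy=1.8),cv2.resize(t[100:280,200:420],None,fx=1.8,fy=1.8)])[...,::-1])
# finger bottoms
g=Q[(d>0)];g=g[(abs(g[:,0]-.533)<.1)&(abs(g[:,1]-.164)<.1)&(g[:,2]>.15)&(g[:,2]<.32)]
for z in np.arange(.15,.32,.01):
    k=g[(g[:,2]>z)&(g[:,2]<z+.01)]
    if len(k):
        r=(k[:,:2]-[.533,.164])@np.array([np.cos(np.radians(58.5)),np.sin(np.radians(58.5))])
        print(round(z,2),len(k),np.round([r.min(),r.max()],3))
E
python3 m2.py
```

```text
10.15 [0.53215439 0.16485141 0.18986024] [17.2  5.9 10.6 94.7 -0.  48.6] [-180.     0.   148.7]
top card 105 [[0.0559, -0.0033, 0.0492], [0.0749, -0.0025, 0.0829], [0.0924, 0.0017, 0.0875]]
top edge 56 [[0.0557, -0.0032, 0.0817], [0.0739, -0.0008, 0.0856], [0.0919, 0.0018, 0.0875]]
top block 189 [[-0.0736, -0.0179, 0.1089], [-0.066, -0.0024, 0.1216], [-0.0564, 0.015, 0.1256]]
top roof 675 [[-0.0736, -0.0162, 0.0926], [0.0029, -0.0017, 0.0958], [0.0474, 0.0142, 0.0986]]
scene card 241 [[0.0558, -0.0016, 0.0463], [0.0752, 0.0022, 0.0681], [0.0942, 0.0052, 0.087]]
scene edge 49 [[0.0557, -0.0028, 0.0811], [0.0742, 0.0017, 0.0839], [0.0944, 0.0053, 0.088]]
scene block 129 [[-0.0722, -0.015, 0.1066], [-0.0621, 0.0073, 0.119], [-0.0549, 0.0181, 0.1234]]
scene roof 432 [[-0.0664, -0.0148, 0.0922], [-0.0004, 0.0043, 0.0943], [0.0492, 0.0175, 0.0982]]
0.23 1 [-0.041 -0.041]
0.24 30 [-0.053  0.057]
0.25 49 [-0.054  0.058]
0.26 50 [-0.055  0.058]
0.27 45 [-0.055  0.061]
0.28 97 [-0.071  0.075]
0.29 176 [-0.071  0.076]
0.3 231 [-0.07   0.075]
0.31 163 [-0.068  0.073]
```

View pics/c2.png

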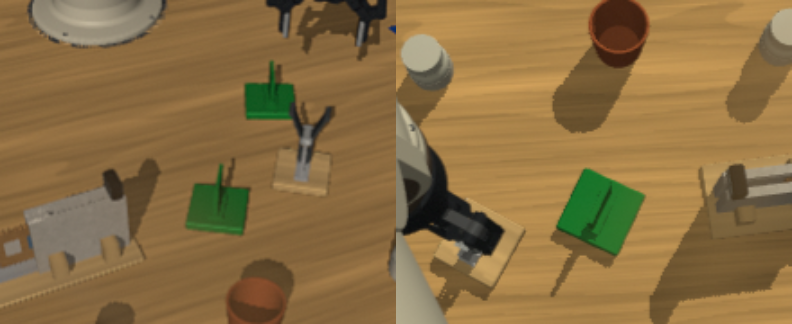

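The case view shows the card out (left crop, 12,245; swatches visible) with the block sprung back. In case coordinates the card reaches x ≈ 95 mm and its top is at z ≈ 0.086. The gripper is centred over the clip, so I'm descending.

{"method": "servo_tool", "body": {
  "moves": [
    [[0, 0, 0], [0, -0.001, 0.04], 100],
    [[0, 0, 0], [0, 0, 0.04], 100],
    [[0, 0, 0], [0, 0, 0.03], 100],
    [[0, 0, 0], [0, 0, 0.015], 100],
    [[0, 0, 0], [0, 0, 0], 100]
  ],
  "force": 20
}}

```text
time: 10.65
ee_pos: [0.531, 0.162, 0.0633]
tcp_rot: [-179.9, -0.1, 148.5]
wrist_force: [0.1, 0.0, -0.3]
opening: 0.0856
grasp_force: 0.0
```

{"method": "servo_tool", "body": {
  "moves": [
    [[0, 0, 0], [0, 0, 0], 70],
    [[0, 0, 0], [0, 0, 0], 60],
    [[0, 0, 0], [0, 0, 0], 50],
    [[0, 0, 0], [0, 0, 0], 40],
    [[0, 0, 0], [0, 0, 0], 30],
    [[0, 0, 0], [0, 0, 0], 20],
    [[0, 0, 0], [0, 0, 0], 10],
    [[0, 0, 0], [0, 0, 0], 10],
    [[0, 0, 0], [0, 0, 0], 10]
  ],
  "force": 20
}}

```text
time: 11.55
ee_pos: [0.5336, 0.1638, 0.068]
tcp_rot: [179.8, 0.2, 148.6]
wrist_force: [0.2, 1.0, 9.7]
opening: 0.0258
grasp_force: 19.2
```

{"method": "servo_tool", "body": {
  "moves": [
    [[0, 0, 0], [0, 0, -0.003], 10],
    [[0, 0, 0], [0, 0, -0.006], 10],
    [[0, 0, 0], [0, 0, -0.015], 10],
    [[0, 0, 0], [0, 0, -0.02], 10],
    [[0, 0, 0], [0, 0, -0.02], 10],
    [[0, 0, 0], [0, 0, -0.02], 10],
    [[0, 0, 0], [0, 0, -0.02], 10],
    [[0, 0, 0], [0, 0, -0.01], 10],
    [[0, 0, 0], [0, 0, 0], 10]
  ]
}}

```text
time: 12.45
ee_pos: [0.5325, 0.1635, 0.181]
tcp_rot: [179.9, 0.1, 148.6]
wrist_force: [-0.0, -0.2, -1.5]
opening: 0.026
grasp_force: 19.8
```

```bash
python3 - <<'E'
from h import *
i,d=camera("scene");Q=cloud(d,"scene");o=get_obs();print(o["time"],o["ee_pos"],o["tcp_rot"].round(1),o["opening"],o["grasp_force"],o["wrist_force"].round(1))
for n in("clip","jaw_a"): print(n,[(np.round(w(r["xyz"],"scene"),3).tolist(),round(r["score"],2)) for r in mark_of(n,"scene")[:3]])
e=o["ee_pos"];g=Q[d>0];g=g[(abs(g[:,0]-e[0])<.1)&(abs(g[:,1]-e[1])<.1)&(g[:,2]>.08)&(g[:,2]<.3)]
u=np.array([np.cos(np.radians(58.5)),np.sin(np.radians(58.5))])
for z in np.arange(.08,.26,.006):
    k=g[(g[:,2]>z)&(g[:,2]<z+.006)]
    if len(k): r=(k[:,:2]-e[:2])@u;print(round(z,3),len(k),np.round([r.min(),r.max()],3))
cv2.imwrite("pics/g1.png",cv2.resize(i[90:210,310:430],None,fx=4.5,fy=4.5)[...,::-1])
E
```

```text
12.5 [0.53215154 0.16335912 0.17948436] [180.    0.  148.6] 0.025769757201089413 19.840328693389893 [-0.6 -0.4 -1.4]
clip [([0.531, 0.167, 0.185], 0.57)]
jaw_a [([0.538, 0.178, 0.15], 0.71), ([0.521, 0.155, 0.153], 0.64)]
0.146 8 [-0.018  0.019]
0.152 15 [-0.023  0.02 ]
0.158 16 [-0.022  0.019]
0.164 19 [-0.02   0.017]
0.17 14 [-0.017  0.014]
0.176 19 [-0.015  0.013]
0.182 25 [-0.012  0.011]
0.188 48 [-0.01   0.007]
0.194 13 [-0.01   0.007]
0.2 9 [-0.009  0.008]
0.206 7 [-0.009  0.008]
0.212 8 [-0.01   0.009]
0.218 22 [-0.022  0.022]
0.224 27 [-0.027  0.024]
0.23 41 [-0.027  0.026]
0.236 70 [-0.026  0.025]
0.242 29 [-0.026  0.026]
0.248 26 [-0.027  0.026]
0.254 32 [-0.032  0.031]
```

View pics/g1.png

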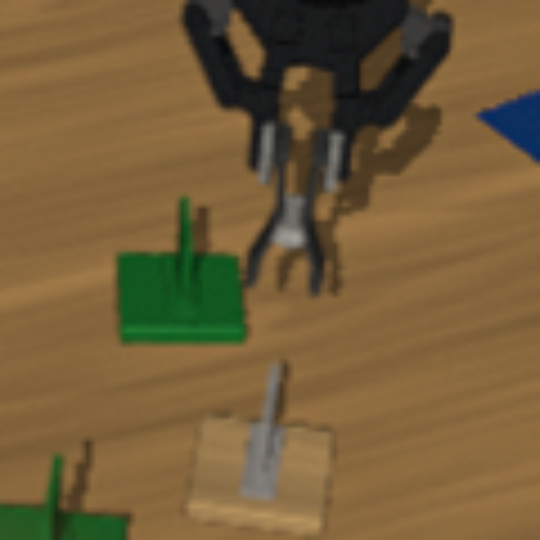

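The crop shows the clip held upright at about (290,225) with its jaws open at (250–320,285), clear of the stand. Now turning to yaw 93.3° and carrying it to above the card's exposed part.

{"method": "servo_tool", "body": {
  "moves": [
    [[0, 0, 7.9], [0, 0, -0.01], 10],
    [[0, 0, 7.9], [0, 0, -0.01], 10],
    [[0, 0, 7.9], [0, 0, -0.01], 10],
    [[0, 0, 7.9], [0, 0, -0.01], 10],
    [[0, 0, 7.9], [0, 0, 0], 10],
    [[0, 0, 7.9], [0, 0, 0], 10],
    [[0, 0, 7.9], [0, 0, 0], 10],
    [[0, 0, 0], [0, 0, 0], 10]
  ]
}}

```text
time: 13.4
ee_pos: [0.5315, 0.1631, 0.2179]
tcp_rot: [-179.9, 0.0, 93.2]
wrist_force: [-0.2, 1.3, -0.3]
opening: 0.0259
grasp_force: 19.8
```

{"method": "servo_tool", "body": {
  "moves": [
    [[0, 0, 0], [-0.02, 0.0015, 0], 10],
    [[0, 0, 0], [-0.038, 0.0015, 0], 10],
    [[0, 0, 0], [-0.038, 0.0015, 0], 10],
    [[0, 0, 0], [-0.038, 0.0015, 0], 10],
    [[0, 0, 0], [-0.038, 0.0015, 0], 10],
    [[0, 0, 0], [-0.038, 0.0015, 0], 10],
    [[0, 0, 0], [-0.038, 0.0015, 0], 10],
    [[0, 0, 0], [-0.038, 0.0015, 0], 10],
    [[0, 0, 0], [-0.038, 0.0015, 0], 10],
    [[0, 0, 0], [-0.038, 0.0015, 0], 10],
    [[0, 0, 0], [-0.038, 0.0015, 0], 10],
    [[0, 0, 0], [-0.026, 0.0015, 0], 10]
  ]
}}

```text
time: 14.6
ee_pos: [0.5739, -0.2633, 0.2178]
tcp_rot: [-179.9, -0.0, 93.5]
wrist_force: [0.4, 0.4, -0.5]
opening: 0.0259
grasp_force: 19.8
```

{"method": "servo_tool", "body": {
  "moves": [
    [[0, 0, 0], [-0.001, 0, 0.01], 10],
    [[0, 0, 0], [0, 0, 0.02], 10],
    [[0, 0, 0], [0, 0, 0.02], 10],
    [[0, 0, 0], [0, 0, 0], 10],
    [[0, 0, 0], [0, 0, 0], 10]
  ]
}}

```text
time: 15.1
ee_pos: [0.574, -0.2612, 0.1688]
tcp_rot: [-179.9, -0.0, 93.4]
wrist_force: [0.9, -0.5, -0.2]
opening: 0.0258
grasp_force: 19.9
```

```bash
cat > n.py <<'E'
from h import *
i,d=camera("scene");Q=cloud(d,"scene");t,dt=camera("top");P=cloud(dt,"top");o=get_obs();print(o["time"],o["ee_pos"],o["tcp_rot"].round(1),o["opening"],o["grasp_force"],o["wrist_force"].round(1))
a=np.radians(3.3);ex=np.array([np.sin(a),-np.cos(a)]);ey=np.array([np.cos(a),np.sin(a)]);O=np.array([.5703,-.1895])
loc=lambda p:np.round([(p[:2]-O)@ex,(p[:2]-O)@ey,p[2]],4).tolist()
print("ee",loc(o["ee_pos"]))
for n in("clip","jaw_a","card"): print(n,[(loc(w(r["xyz"],"scene")),round(r["score"],2)) for r in mark_of(n,"scene")[:3]])
S=Q[d>0];L=np.c_[(S[:,:2]-O)@ex,(S[:,:2]-O)@ey,S[:,2]]
L=L[(L[:,0]>.052)&(L[:,0]<.12)&(abs(L[:,1])<.04)]
for z in np.arange(.04,.2,.006):
    k=L[(L[:,2]>z)&(L[:,2]<z+.006)]
    if len(k): print(round(z,3),len(k),k.min(0).round(3)[:2],k.max(0).round(3)[:2])
E
python3 n.py; python3 -c "
from h import *
i,d=camera('scene');cv2.imwrite('pics/a1.png',cv2.resize(i[130:270,170:310],None,fx=4.2,fy=4.2)[...,::-1])"
```

```text
15.2 [ 0.57465921 -0.26170792  0.17016743] [179.9   0.   93.4] 0.025953019436826614 19.894355535507202 [-0.7 -0.2 -1. ]
ee [0.0723, 0.0002, 0.1702]
clip [([0.0693, 0.0011, 0.1731], 0.63)]
jaw_a [([0.0643, 0.0154, 0.1393], 0.75)]
card [([0.0437, -0.0016, 0.0004], 0.81)]
0.04 35 [0.052 0.   ] [0.095 0.005]
0.046 33 [ 0.052 -0.001] [0.094 0.005]
0.052 35 [ 0.052 -0.   ] [0.095 0.005]
0.058 35 [ 0.054 -0.   ] [0.094 0.004]
0.064 34 [ 0.052 -0.001] [0.095 0.007]
0.07 36 [0.053 0.   ] [0.094 0.005]
0.076 36 [0.052 0.001] [0.095 0.005]
0.082 45 [ 0.053 -0.005] [0.094 0.006]
0.088 1 [ 0.086 -0.   ] [ 0.086 -0.   ]
0.136 24 [ 0.057 -0.017] [0.081 0.022]
0.142 27 [ 0.058 -0.018] [0.081 0.022]
0.148 33 [0.058 0.015] [0.08  0.023]
0.154 30 [0.059 0.013] [0.079 0.021]
0.16 31 [0.058 0.009] [0.08  0.019]
0.166 31 [ 0.055 -0.004] [0.084 0.016]
0.172 41 [0.055 0.002] [0.084 0.014]
0.178 45 [ 0.054 -0.007] [0.084 0.011]
0.184 25 [ 0.059 -0.004] [0.08  0.012]
0.19 20 [0.059 0.008] [0.08  0.011]
0.196 3 [0.058 0.008] [0.06  0.011]
```

View pics/a1.png

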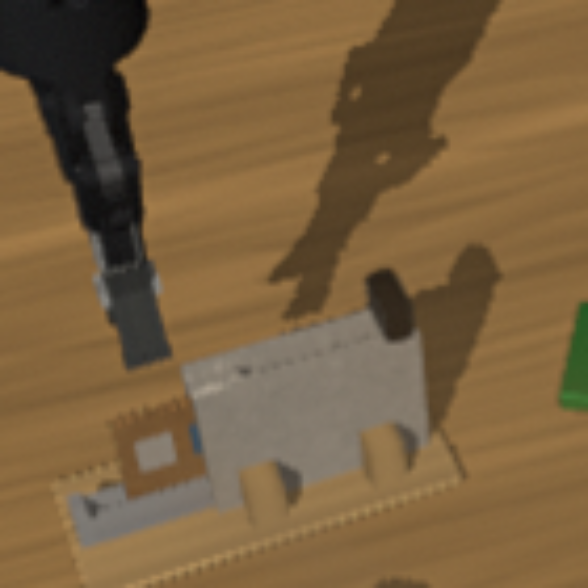

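The crop shows the clip side-on at (140,320), right above the exposed card at (160,450). It sits about 3.5 mm too near the cover along x and is centred across. Shifting 4 mm outward and lowering.

{"method": "servo_tool", "body": {
  "moves": [
    [[0, 0, 0], [-0.004, 0, 0], 10],
    [[0, 0, 0], [0, 0, 0.015], 10],
    [[0, 0, 0], [0, 0, 0.015], 10],
    [[0, 0, 0], [0, 0, 0.01], 10],
    [[0, 0, 0], [0, 0, 0.01], 10],
    [[0, 0, 0], [0, 0, 0.01], 10],
    [[0, 0, 0], [0, 0, 0.008], 10],
    [[0, 0, 0], [0, 0, 0.006], 10],
    [[0, 0, 0], [0, 0, 0.003], 10],
    [[0, 0, 0], [0, 0, 0], 10],
    [[0, 0, 0], [0, 0, 0], 10]
  ]
}}

```text
time: 16.5
ee_pos: [0.5748, -0.266, 0.0924]
tcp_rot: [180.0, 0.0, 93.3]
wrist_force: [-0.1, -0.6, 0.0]
opening: 0.0261
grasp_force: 19.9
```

```bash
python3 n.py; python3 -c "
from h import *
i,d=camera('scene');cv2.imwrite('pics/f1.png',cv2.resize(i[150:270,170:290],None,fx=4.8,fy=4.8)[...,::-1])"
```

```text
16.6 [ 0.57480664 -0.26609557  0.09251259] [180.    0.   93.3] 0.026101388794672917 19.885788559913635 [-0.2  0.4 -0.3]
ee [0.0767, 0.0001, 0.0925]
clip [([0.074, 0.0015, 0.0962], 0.53), ([-0.3554, -0.0156, -0.0005], 0.15)]
jaw_a []
card [([0.0472, -0.0036, 0.0005], 0.68)]
0.04 18 [0.054 0.001] [0.094 0.004]
0.046 16 [ 0.054 -0.003] [0.094 0.004]
0.052 16 [ 0.052 -0.001] [0.095 0.004]
0.058 20 [0.055 0.001] [0.093 0.021]
0.064 38 [0.052 0.   ] [0.095 0.022]
0.07 40 [ 0.053 -0.   ] [0.094 0.022]
0.076 49 [0.052 0.   ] [0.095 0.023]
0.082 45 [ 0.053 -0.003] [0.094 0.017]
0.088 25 [0.064 0.01 ] [0.084 0.016]
0.094 35 [ 0.06  -0.002] [0.089 0.015]
0.1 32 [ 0.059 -0.004] [0.089 0.011]
0.106 26 [ 0.06  -0.002] [0.087 0.013]
0.112 20 [0.064 0.008] [0.085 0.012]
0.118 1 [0.064 0.01 ] [0.064 0.01 ]
0.124 5 [0.063 0.01 ] [0.08  0.021]
0.13 10 [0.065 0.012] [0.088 0.025]
0.136 25 [ 0.063 -0.018] [0.088 0.028]
0.142 16 [0.067 0.018] [0.088 0.03 ]
0.148 23 [ 0.066 -0.013] [0.088 0.03 ]
0.154 14 [ 0.071 -0.01 ] [0.088 0.029]
0.166 1 [0.089 0.023] [0.089 0.023]
0.172 4 [0.089 0.02 ] [0.091 0.029]
0.178 4 [0.089 0.024] [0.091 0.04 ]
0.184 2 [0.088 0.026] [0.089 0.026]
0.19 8 [0.06  0.023] [0.093 0.026]
0.196 37 [0.06  0.012] [0.094 0.026]
```

View pics/f1.png

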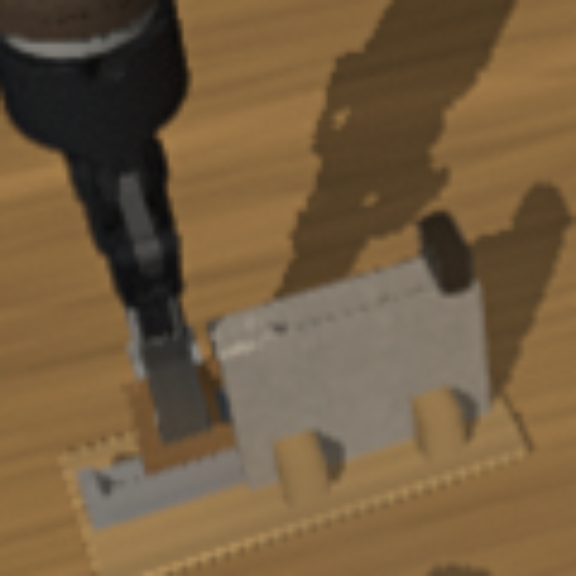

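The picture shows the clip hanging astride the card's exposed part (jaw at about 185,410). Its jaw tips are about 27 mm below the top edge, the pin is clear of that edge, and the wrist force is near zero. Handing in.

```bash
python3 -c "
from workcell import job_done;print(job_done())"
```

```text
the job is handed in; nothing more can be done
None
```

The job is handed in at about 17 s of robot time: the card was ejected, the slide sprang back, and the gripper holds the squeezed-open clip around the card's top edge with no contact force showing; no verdict was returned.

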